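# Seat a catch pin and prove it with a 12 N tug

## Robot

A 6-joint arm with a two-finger parallel gripper is mounted at the origin on the work surface; the furniture and walls round the work are solid. World frame = base frame: x ahead of the robot, y to its left, z up, the work surface at z = 0. Lengths are in m, angles in degrees, forces in N, time in s.
With the tool pointing down it reaches from about 0.25 to 0.725 m from the base axis. Payload 9.7 kg.
Tool frame: the origin (TCP) lies midway between the tips of the shut fingers; the grasp point (between the pads) lies 19 mm behind it; z points along the fingers, y is the line along which they close (so a half turn about z gives the same grasp; the last joint's range is limited). The gripper opens to 85 mm and grips with 20 to 120 N. Pads are 22 mm wide; open, the fingers measure 114 mm over their backs; the gripper's body (76 mm by 85 mm) begins 54 mm behind the grasp point. The pads swing forward as they close: fully open they stand 13 mm farther back than shut.
Start: joints at [77.235, 4.979, 10.078, 95.1, 0, 90], TCP at [0.122, 0.536, 0.231] pointing down, gripper open.
Joint ranges: [-179.16, 179.16], [-48.56, 103.87], [-65.8, 70.77], [-126.05, 130.52], [-82.76, 87.17], [-180, 180]. Speed limits (degrees/s): [127.2, 127.2, 147.25, 180, 180, 180].

## Interface

Orientations are given as [roll, pitch, yaw] about the fixed x, y, z axes, in that order (R = Rz(yaw) Ry(pitch) Rx(roll)).
In Python, from workcell import bot gives the robot as it stands. The module is installed in compiled form; this text tells all that it offers.
- The arm moves only by the tool send_rows, never from a script. Its argument "moves" is one flat list of numbers, 7 for each row, row after row: the shift along the world's x, y, z normalised to -1 to 1, where 1 is 0.025 m, then the turn, a rotation vector about the world's x, y, z normalised to -1 to 1, where 1 is 0.15 rad, then the closure, from -1 (fully open) to 1 (shut), so that 0 is half open. A call has 1 to 8 rows; each row shifts and turns the commanded pose from where the row before left it; what a row does not reach is not made up. A row lasts 1/8 s, in which the tool goes at most 62.5 mm and 10.7 degrees, less where a joint would pass 70% of its speed; a pose out of reach is approached as far as the arm can. A call with a number of a shift or a turn outside -1 to 1 is refused whole. A call with a gripper value outside its range is refused whole. The fingers move at their own pace and stop on an object; "squeeze" is the grip in N (left out, the last holds). Time passes only in rows, so rows that do not move let the fingers close. It gives the time, the measured TCP pose, the force, the opening and the grip force at its end, in the units of the state.
- bot.get_obs(): the state, without advancing time (a new reading comes with each control period).
- bot.camera(name): name is "side" or "top"; returns a dict with "color" (480x640x3 uint8, red, green, blue), "camera_matrix" (3x3 intrinsics, pixels), "R" (3x3) and "t" (3): a world point X has camera coordinates R X + t. Camera axes: x right, y down, z forward; pixel columns grow to the right and rows downward; lengths in m; the calibration is good to about 2 mm. A picture is of the moment at which its call begins. There is no depth.
- bot.job_done(): hands the job in; it is judged then, once.
Trained networks look in the newest picture that a camera, given by its name, has taken for a name from the list of things; names that differ only in an ending like _2 or _b are one class to them, and where a whole thing is asked for, a point or a joint stands for the part that bears it (a point fixed in the world has none). Each returns a list of dicts, best first, with "p" (0 to 1); they miss things now and then, are a little off and sometimes report something else, mostly with a low value. They report only what shows in the picture. A call takes as long as a camera call. They do not tell look-alikes from the thing itself.
- bot.boxes_of(camera, query): "extent" ([left, top, right, bottom] in pixels, round what is visible of it).
- bot.trace(camera, query): "region" (480x640 bool, what is visible of it) and "extent" ([left, top, right, bottom] in pixels, round what is visible of it).
- bot.landmark_of(camera, query): "pixel" ([column, row] in pixels: a listed point, or the origin of a listed thing).
The state is a dict: "time": time; "q": joint angles; "qd": joint speeds; "joint_efforts": joint torques, N m; "ee_pos": TCP position; "tcp_rot": TCP orientation; "wrist_force": force on the tool from outside, world axes, zero at the start; "torque": the same for the moment, N m; "opening": finger opening in m; "grasp_force": force on a finger pad.
Only numpy, scipy, OpenCV 4.12 (cv2) and the standard library are available. Lean on these libraries where they do the work, as an engineer would, in place of code of your own. Each camera call takes 0.05 s, during which the arm holds its last target. There are 200 camera calls.

## Task

Take the black-headed catch pin out of its wooden stand and push it into the socket of the pull tester until its collar is fully home on the head. Then prove that the catches hold it: pull it straight up with about 12 N (9 to 15 N is good, never as much as 20 N) and keep that pull steady for one second. Let it back down, let go and leave the pin home in the socket, with the other things on the table left alone.

Things in the scene. Friction and masses are not known exactly. Their poses are not given: they have to be found in the camera images.
- pin: Catch pin, 55 to 115 g, upright in the stand. Origin: on its axis, underside of the collar; z up. Above: steel collar 26 mm wide, 5 thick, then a black grip 18 mm (x) by 32 mm (y), z = 5 to 39 mm; grasp across the 18 mm. Below: shank 16 mm in diameter, groove at z = -12 to -27, cone from z = -31 to a 6 mm wide tip at z = -40 mm.
- stand: Fixed light wooden block 66 x 66 mm, 45 mm high. Origin: centre of its underside. In its centre an upright hole of 21 mm diameter, in which the pin stands freely, its collar on the block's top.
- tester: Pull tester, fixed. Origin: centre of its underside, z up. Grey base 96 (x) x 116 (y) x 12 mm; two posts at y = -40 and 40 mm carry a dark steel head 46 (x) x 107 (y) mm, 9 mm thick, its flat top 75 mm above the table, with the socket in its middle. Below the head hang a bracket with a small scale and the sprung carriage.
- socket_mouth (a point): Centre of the socket's mouth in the head's top, fixed; z up. Chamfered bore 18 mm wide; any yaw fits. Below it two sprung catches on the carriage resist the pin's cone with 3 to 12 N, then snap into its groove. Home: collar down on the head, pin's origin here. The catches' height is set differently each time: a homed pin rises freely 0.5 to 7 mm before they take the pull; they hold over 25 N.
- carriage (a joint): Lift of the carriage in m, 0 at rest, up to 0.009. A pull P (N, beyond the pin's own weight) under 3.6 N does not lift it; above that, lift = (P - 3.6) / 8000: 9 N is 0.7 mm, 12 N is 1.05, 15 N is 1.4, 20 N is 2.05 mm. A pointer on it moves along the bracket's scale, whose thin black band spans 9 to 15 N.
- pliers_2: Bystander, leave alone: pliers with blue grips, 187 mm long. Origin: centre of its underside.
- screwdriver_1: Bystander, leave alone: screwdriver with red grip, 197 mm long. Origin: centre of its underside.
- tape_3: Bystander, leave alone: small dark roll of tape, 53 mm wide, 19 mm high. Origin: centre of its underside.
- battery_1: Bystander, leave alone: upright battery, red upper part, 15 mm diameter, 50 mm high. Origin: centre of its underside.
- battery_2: Bystander, leave alone: upright battery, green upper part, 15 mm diameter, 50 mm high. Origin: centre of its underside.
- jar_2: Bystander, leave alone: white screw-top jar with red lid, 47 mm wide, 76 mm high. Origin: centre of its underside.
- jar_3: Bystander, leave alone: blue screw-top jar with white lid, 51 mm wide, 61 mm high. Origin: centre of its underside.
- jar_4: Bystander, leave alone: narrow brown jar with black lid, 35 mm wide, 81 mm high. Origin: centre of its underside.
Not all that is in view belongs to the job. What is shaped like the pin but blue, orange or white is not meant.

How it is judged:
By the outcome, as a careful person would: the job done as asked, in the order asked, and still so for the second after the job is handed in, with the robot touching nothing.
It also fails if it takes over 62 s, if anything falls off the work surface, if the arm or the gripper's body presses on something with over 40 N, if the wrist force passes 120 N, or if a joint passes its speed limit or range.

## Working session

There is one attempt and no reset: what is moved stays moved. The work goes in short steps, Python scripts to look and compute and a tool call to move; the robot and the scene stay as the last step left them, time stands still between calls to the robot, and variables do not carry over. Pictures are saved under pics/ and viewed, at most 10 in all, crops included, and the job is handed in when it is done.

Besides the shell and the picture viewer there is one more tool, called after "Call:" by a JSON object that holds its "op" and its "data". send_rows: Moves the arm, as the interface text tells. Its arguments: {"type":"object","properties":{"moves":{"type":"array"},"squeeze":{"type":"number"}},"required":["moves"]}

```bash
mkdir -p pics
cat > h.py <<'E'
from workcell import bot
import numpy as np, cv2
np.set_printoptions(precision=4,suppress=True)
def proj(c,X): 
    p=c["camera_matrix"]@(c["R"]@np.array(X,float)+c["t"]); return p[:2]/p[2]
def ray(c,px):
    d=c["R"].T@np.linalg.inv(c["camera_matrix"])@np.array([px[0],px[1],1.]); return -c["R"].T@c["t"],d
def atz(c,px,z):
    o,d=ray(c,px); return o+d*(z-o[2])/d[2]
def tri(c1,p1,c2,p2):
    (o1,d1),(o2,d2)=ray(c1,p1),ray(c2,p2)
    s=np.linalg.lstsq(np.c_[d1,-d2],o2-o1,rcond=None)[0]
    a,b=o1+d1*s[0],o2+d2*s[1]; return (a+b)/2,np.linalg.norm(a-b)
E
python3 - <<'E'
from h import *
print(bot.get_obs())
im=[]
C={n:bot.camera(n) for n in("side","top")}
for n in C:
    c=C[n]
    cv2.imwrite(f"pics/{n}0.png",c["color"][:,:,::-1]); print(n,-c["R"].T@c["t"],c["R"][2],c["camera_matrix"][0,0])
    for q in("pin","stand","tester","socket_mouth"):
        print(q,[(np.round(d["pixel"],1),round(d["p"],2)) for d in bot.landmark_of(n,q)], [(np.round(d["extent"]),round(d["p"],2)) for d in bot.boxes_of(n,q)] if q!="socket_mouth" else"")
E
```

```text
{'time': 0.0, 'q': array([77.2328,  5.0105, 10.0333, 95.1001, -0.0027, 89.9999]), 'qd': array([-0.0141,  0.0289, -0.0256,  0.0435, -0.027 , -0.0255]), 'joint_efforts': array([  0.0005, -52.0382,  46.4809,   0.0161,  -0.    ,  -0.    ]), 'ee_pos': array([0.1215, 0.5362, 0.2306]), 'tcp_rot': array([-179.9226,    0.0027,  167.2328]), 'wrist_force': array([-0.365 ,  0.251 ,  0.6182]), 'torque': array([-0.0149, -0.0463, -0.072 ]), 'grasp_force': 0.0, 'opening': 0.08519831625427053}
side [ 0.5354 -1.0153  0.5574] [ 0.0183  0.8982 -0.4392] 540.8649977838195
pin [(array([213. , 310.2]), 0.83), (array([264. , 299.9]), 0.72), (array([239.2, 350.1]), 0.67)] [(array([228., 320., 241., 352.]), 0.88), (array([201., 287., 222., 332.]), 0.86), (array([259., 275., 275., 302.]), 0.73)]
stand [(array([266.3, 320.1]), 0.65)] [(array([240., 289., 290., 330.]), 0.84), (array([169., 285., 259., 307.]), 0.18)]
tester [(array([302.2, 249.8]), 0.57)] [(array([277., 208., 330., 265.]), 0.76), (array([289., 229., 300., 236.]), 0.21)]
socket_mouth [(array([300.8, 221.3]), 0.97)] 
top [ 0.4551 -0.0828  1.1822] [ 0.1062  0.0245 -0.994 ] 602.6126588283847
pin [(array([405.1, 241.1]), 0.72), (array([443.1, 253.6]), 0.71), (array([472.9, 313. ]), 0.67), (array([405.3, 290.7]), 0.66), (array([417.5, 340.4]), 0.52), (array([299.7, 176.7]), 0.17)] [(array([396., 234., 419., 250.]), 0.74), (array([465., 304., 486., 318.]), 0.64), (array([437., 247., 462., 264.]), 0.61), (array([411., 330., 427., 351.]), 0.55), (array([396., 285., 415., 299.]), 0.51)]
stand [(array([397.3, 290.6]), 0.81)] [(array([380., 270., 424., 307.]), 0.81)]
tester [(array([258.9, 263. ]), 0.69)] [(array([224., 233., 293., 290.]), 0.59), (array([320., 175., 325., 186.]), 0.17)]
socket_mouth [(array([253.1, 258.4]), 0.7), (array([260.5, 263.2]), 0.6)]
```

View pics/side0.png

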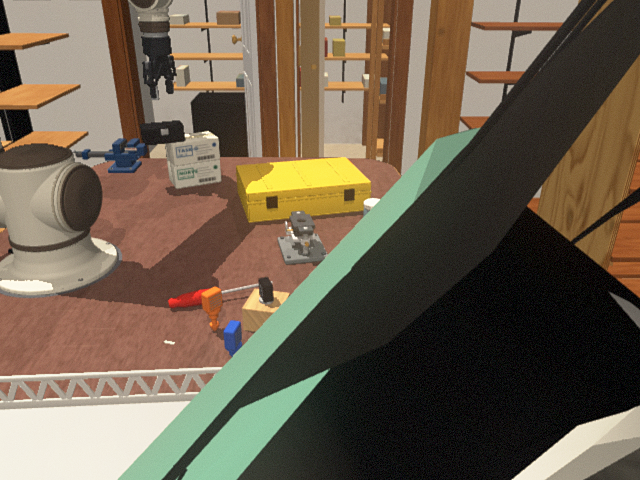

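View pics/top0.png

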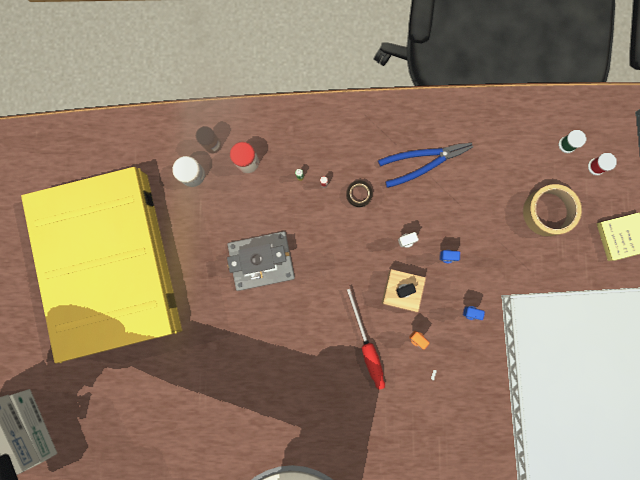

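Pin candidates: in top, black (405,291), white (408,240), blue (450,256) and (474,313), orange (420,340). In side, black (265,289), orange (212,300), blue (233,336). The black one standing in the wooden block fits the description, and I'll confirm it in a crop.

Run:
```python
from h import *
T=bot.camera("top");S=bot.camera("side")
def crop(c,x0,y0,x1,y1,w,h): return cv2.resize(c["color"][y0:y1,x0:x1,::-1],(w,h),interpolation=cv2.INTER_CUBIC)
a=np.vstack([np.hstack([crop(T,375,262,435,317,400,300*11//12*1),crop(T,218,225,300,297,400,275)]),np.hstack([crop(S,235,265,295,335,400,300),crop(S,270,200,335,270,400,300)])])
cv2.imwrite("pics/c1.png",a)
# black grip in top
r=T["color"][270:310,385:425].max(2)<55
n,l,st,ce=cv2.connectedComponentsWithStats(r.astype(np.uint8))
print(st,ce+[385,270])
k=1+st[1:,4].argmax(); pts=np.argwhere(l==k)[:,::-1]+[385,270]
print("rect",cv2.minAreaRect(pts.astype(np.float32)))
g=T["color"][270:312,378:430].astype(int); 
w=((g[...,0]>160)&(g[...,1]>120)&(g[...,2]<190)).astype(np.uint8); p=np.argwhere(w)[:,::-1]+[378,270]
rc=cv2.minAreaRect(p.astype(np.float32)); print("block",rc); 
print("block ctr",atz(T,rc[0],.045)); bx=np.array([atz(T,b,.045)[:2] for b in cv2.boxPoints(rc)]);print(bx, np.linalg.norm(np.diff(bx,axis=0),axis=1))
for z in(.06,.084): print("grip",z,atz(T,ce[k]+[385,270],z))
rs=S["color"][270:305,250:282].max(2)<60
n,l,st,ce2=cv2.connectedComponentsWithStats(rs.astype(np.uint8));k2=1+st[1:,4].argmax();print(st[k2],ce2[k2]+[250,270])
print("tri grip",tri(T,ce[k]+[385,270],S,ce2[k2]+[250,270]))
for q in((253.1,258.4),(260.5,263.2),(256,259)): print("mouth",tri(T,q,S,(300.8,221.3)),atz(T,q,.075),atz(S,(300.8,221.3),.075))
for d in bot.trace("top","tester")[:1]: 
    p=np.argwhere(d["region"])[:,::-1].astype(np.float32); print(cv2.minAreaRect(p))
    print([atz(T,b,.012)[:2] for b in cv2.boxPoints(cv2.minAreaRect(p))])
```

```text
[[   0    0   40   40 1455]
 [  12   14   19   13  145]] [[404.3388 289.4467]
 [406.1172 290.0345]]
rect ((405.9310302734375, 290.32757568359375), (9.099071502685547, 17.45536231994629), 68.19859313964844)
block ((404.26397705078125, 290.5224609375), (36.577152252197266, 35.97752380371094), 12.994616508483887)
block ctr [ 0.4575 -0.2143  0.045 ]
[[ 0.4327 -0.1732]
 [ 0.498  -0.1892]
 [ 0.4824 -0.2556]
 [ 0.4173 -0.2392]] [0.0673 0.0682 0.0671]
grip 0.06 [ 0.4583 -0.216   0.06  ]
grip 0.084 [ 0.4583 -0.2132  0.084 ]
[ 11  14  12  18 117] [267.3333 293.1624]
tri grip (array([ 0.4594, -0.2159,  0.0602]), np.float64(0.0021329739123595675))
mouth (array([0.5158, 0.0666, 0.0689]), np.float64(0.0032192268062961036)) [0.5171 0.0659 0.075 ] [0.5145 0.0528 0.075 ]
mouth (array([0.5114, 0.0523, 0.075 ]), np.float64(0.006307281691057841)) [0.5082 0.0521 0.075 ] [0.5145 0.0528 0.075 ]
mouth (array([0.5152, 0.0609, 0.0714]), np.float64(0.0018339327601138453)) [0.516  0.0605 0.075 ] [0.5145 0.0528 0.075 ]
((258.7734680175781, 260.89959716796875), (50.00992202758789, 63.89516830444336), 78.36637115478516)
[array([0.5513, 0.1347]), array([0.576 , 0.0122]), array([ 0.4805, -0.0077]), array([0.456 , 0.1137])]
```

View pics/c1.png

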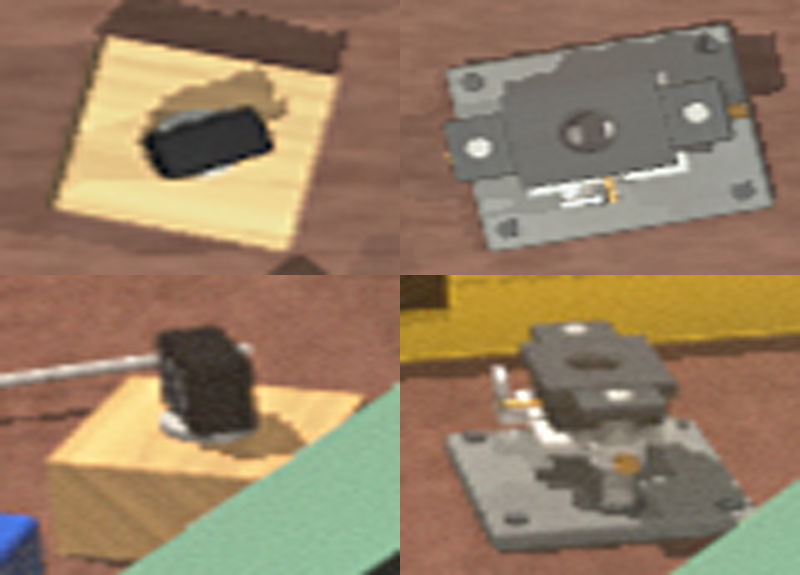

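The crop shows the black grip on a steel collar, standing in the wooden block at top (405,290). The socket mouth is at top (256.6,259.3) and side (301.5,220.3). Moving to above the pin.

Call:
{"op": "send_rows", "data": {"moves": [0.42,-0.94,0,0,0,-0.2,-0.2,0.42,-0.94,0,0,0,-0.2,-0.2,0.42,-0.94,0,0,0,-0.2,-0.2,0.42,-0.94,0,0,0,-0.2,-0.2,0.42,-0.94,0,0,0,-0.2,-0.2,0.42,-0.94,0,0,0,-0.2,-0.2,0.42,-0.94,0,0,0,-0.2,-0.2,0.42,-0.94,0,0,0,-0.2,-0.2], "squeeze": 60}}

```text
time: 1.95
ee_pos: [0.2058, 0.3476, 0.2314]
tcp_rot: [180.0, 0.0, 153.4]
wrist_force: [0.3, -0.4, -0.8]
opening: 0.0513
grasp_force: 0.0
```

Call:
{"op": "send_rows", "data": {"moves": [0.42,-0.94,0,0,0,-0.2,-0.2,0.42,-0.94,0,0,0,-0.2,-0.2,0.42,-0.94,0,0,0,-0.2,-0.2,0.42,-0.94,0,0,0,-0.2,-0.2,0.42,-0.94,0,0,0,-0.2,-0.2,0.42,-0.94,0,0,0,-0.2,-0.2,0.42,-0.94,0,0,0,-0.2,-0.2,0.42,-0.94,0,0,0,-0.2,-0.2]}}

```text
time: 2.95
ee_pos: [0.2898, 0.1596, 0.2314]
tcp_rot: [180.0, 0.0, 139.7]
wrist_force: [-0.7, 0.2, 0.1]
opening: 0.0509
grasp_force: 0.0
```

Call:
{"op": "send_rows", "data": {"moves": [0.42,-0.94,-0.15,0,0,-0.2,-0.2,0.42,-0.94,-0.15,0,0,-0.2,-0.2,0.42,-0.94,-0.15,0,0,-0.2,-0.2,0.42,-0.94,-0.15,0,0,-0.2,-0.2,0.42,-0.94,-0.15,0,0,-0.2,-0.2,0.42,-0.94,-0.15,0,0,-0.2,-0.2,0.42,-0.94,-0.15,0,0,-0.2,-0.2,0.42,-0.94,-0.15,0,0,-0.2,-0.2]}}

```text
time: 3.95
ee_pos: [0.3738, -0.0284, 0.2013]
tcp_rot: [180.0, 0.0, 125.9]
wrist_force: [-0.2, 0.6, 0.2]
opening: 0.0511
grasp_force: 0.0
```

Call:
{"op": "send_rows", "data": {"moves": [0.42,-0.94,-0.15,0,0,-0.2,-0.2,0.42,-0.94,-0.15,0,0,-0.2,-0.2,0.42,-0.94,-0.15,0,0,-0.2,-0.2,0.42,-0.94,-0.15,0,0,-0.2,-0.2,0.42,-0.94,-0.15,0,0,-0.2,-0.2,0.42,-0.94,-0.15,0,0,-0.2,-0.2,0.42,-0.94,-0.15,0,0,-0.2,-0.2,0,0,0,0,0,0,-0.2]}}

```text
time: 4.95
ee_pos: [0.4471, -0.1931, 0.1744]
tcp_rot: [-180.0, -0.0, 113.9]
wrist_force: [0.1, 0.0, -0.1]
opening: 0.0512
grasp_force: 0.0
```

Call:
{"op": "send_rows", "data": {"moves": [0.46,-0.88,-0.7,0,0,-0.24,-0.2,0,0,-0.7,0,0,0,-0.2,0,0,-0.7,0,0,0,-0.2,0,0,0,0,0,0,-0.2]}}

```text
time: 5.45
ee_pos: [0.4575, -0.2131, 0.1211]
tcp_rot: [-179.9, -0.1, 111.9]
wrist_force: [0.3, 0.3, 0.7]
opening: 0.0512
grasp_force: 0.0
```

Run:
```python
from h import *
S=bot.camera("side");T=bot.camera("top")
cv2.imwrite("pics/s2.png",np.hstack([cv2.resize(S["color"][240:330,225:315,::-1],(400,400),interpolation=2),cv2.resize(T["color"][240:340,350:450,::-1],(400,400),interpolation=2)]))
print(bot.get_obs()["ee_pos"])
```

```text
[ 0.4584 -0.2136  0.1229]
```

View pics/s2.png

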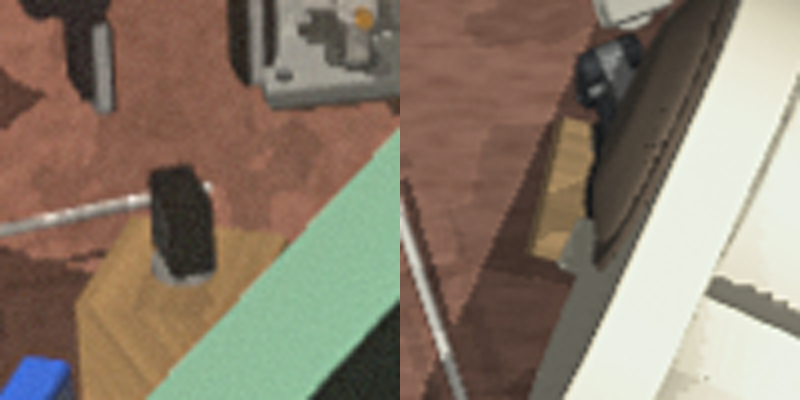

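The side crop shows the open fingers at (100,105) and (235,80), on either side of the black grip at (180,200). Descending and closing.

Call:
{"op": "send_rows", "data": {"moves": [0,0,-0.69,0,0,0,-0.2,0,0,-0.69,0,0,0,-0.2,0,0,-0.69,0,0,0,-0.2,0,0,-0.69,0,0,0,-0.2,0,0,0,0,0,0,-0.2], "squeeze": 25}}

```text
time: 6.18
ee_pos: [0.4575, -0.2136, 0.0517]
tcp_rot: [-179.9, -0.1, 111.9]
wrist_force: [-0.4, 0.1, -0.1]
opening: 0.051
grasp_force: 0.0
```

Call:
{"op": "send_rows", "data": {"moves": [0,0,0,0,0,0,0.3,0,0,0,0,0,0,0.6,0,0,0,0,0,0,1,0,0,0,0,0,0,1]}}

```text
time: 6.68
ee_pos: [0.459, -0.2143, 0.0543]
tcp_rot: [179.9, 0.1, 111.9]
wrist_force: [0.2, -0.7, 5.7]
opening: 0.0176
grasp_force: 25.4
```

Call:
{"op": "send_rows", "data": {"moves": [0,0,0,0,0,0,1,0,0,0,0,0,0,1,0,0,0.4,0,0,0,1,0,0,0.8,0,0,0,1,0,0,0.8,0,0,0,1,0,0,0.8,0,0,0,1,0,0,0.8,0,0,0,1,0,0,0.8,0,0,0,1], "squeeze": 80}}

```text
time: 7.68
ee_pos: [0.4584, -0.214, 0.1645]
tcp_rot: [-180.0, -0.0, 111.9]
wrist_force: [0.2, 0.7, 0.0]
opening: 0.0169
grasp_force: 78.0
```

Call:
{"op": "send_rows", "data": {"moves": [0.19,0.92,0,0,0,0,1,0.19,0.92,0,0,0,0,1,0.19,0.92,0,0,0,0,1,0.19,0.92,0,0,0,0,1,0.19,0.92,0,0,0,0,1,0.19,0.92,0,0,0,0,1]}}

```text
time: 8.43
ee_pos: [0.487, -0.0753, 0.1639]
tcp_rot: [-180.0, -0.0, 111.9]
wrist_force: [0.4, 0.4, -0.5]
opening: 0.0166
grasp_force: 78.0
```

Call:
{"op": "send_rows", "data": {"moves": [0.19,0.92,0,0,0,0,1,0.19,0.92,0,0,0,0,1,0.19,0.92,0,0,0,0,1,0.19,0.92,0,0,0,0,1,0.19,0.9,0,0,0,0,1,0.19,0.9,0,0,0,0,1,0,0,-0.4,0,0,0,1,0,0,0,0,0,0,1]}}

```text
time: 9.43
ee_pos: [0.5149, 0.0605, 0.1526]
tcp_rot: [-179.9, -0.0, 111.9]
wrist_force: [0.9, -0.3, -1.2]
opening: 0.0168
grasp_force: 78.1
```

Run:
```python
from h import *
S=bot.camera("side");T=bot.camera("top")
cv2.imwrite("pics/s3.png",np.hstack([cv2.resize(S["color"][165:270,260:340,::-1],(457,600),interpolation=2),cv2.resize(T["color"][220:320,220:277,::-1],(342,600),interpolation=2)]))
o=[bot.get_obs()["ee_pos"] ]; print(o)
tcp=o[0]
for n,c in(("side",S),("top",T)):
    print(n,"tcp px",proj(c,tcp),"tip",proj(c,tcp-[0,0,.048]),"mouth",proj(c,[.515,.06,.075]))
    for q in("pin","socket_mouth"): print(q,[(np.round(d["pixel"],1),round(d["p"],2)) for d in bot.landmark_of(n,q)])
```

```text
[array([0.5152, 0.0602, 0.1534])]
side tcp px [300.7972 186.0182] tip [301.0382 206.9887] mouth [301.0827 219.9446]
pin [(array([213.5, 310.3]), 0.88), (array([237.9, 345.1]), 0.81), (array([301. , 188.6]), 0.58)]
socket_mouth [(array([301.4, 222.5]), 0.85)]
top tcp px [250.2472 256.9432] tip [253.9439 258.4916] mouth [256.2559 259.5247]
pin [(array([418.8, 339. ]), 0.63), (array([444.3, 258.1]), 0.61), (array([362.8, 337.8]), 0.61), (array([476.7, 306.8]), 0.47)]
socket_mouth [(array([252.5, 257.8]), 0.69)]
```

View pics/s3.png

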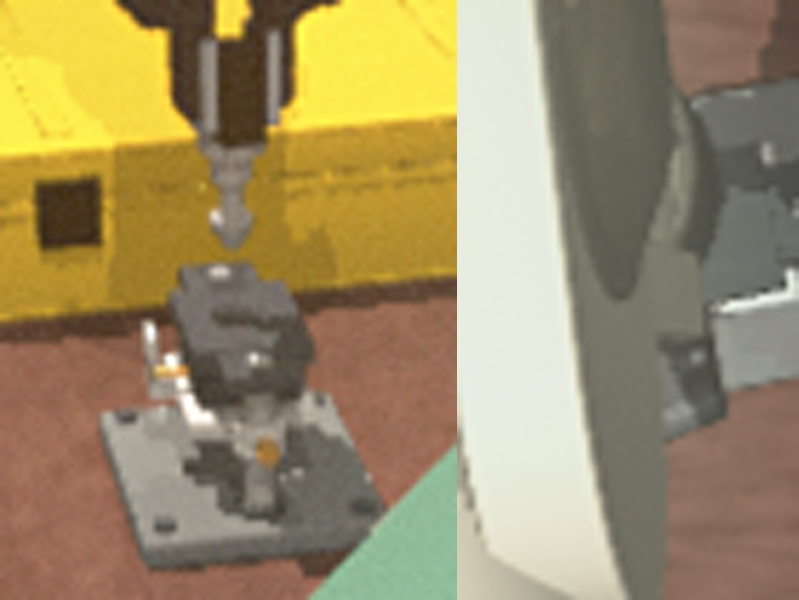

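The side crop shows the pin upright in the fingers. Its tip, about (300.8,208), is over the mouth at about (301.4,221). Descending.

Call:
{"op": "send_rows", "data": {"moves": [0,0,-0.6,0,0,0,1,0,0,-0.6,0,0,0,1,0,0,-0.2,0,0,0,1,0,0,-0.2,0,0,0,1]}}

```text
time: 10.22
ee_pos: [0.5161, 0.0608, 0.1136]
tcp_rot: [179.9, 0.0, 111.9]
wrist_force: [1.9, -1.9, 1.8]
opening: 0.0169
grasp_force: 78.2
```

Call:
{"op": "send_rows", "data": {"moves": [0,0,-0.12,0,0,0,1,0,0,-0.12,0,0,0,1,0,0,0,0,0,0,1]}}

```text
time: 10.6
ee_pos: [0.516, 0.0607, 0.1076]
tcp_rot: [180.0, 0.0, 111.9]
wrist_force: [5.2, -2.4, -1.2]
opening: 0.0169
grasp_force: 77.9
```

Call:
{"op": "send_rows", "data": {"moves": [0.04,-0.02,0,0,0,0,1,0,0,0,0,0,0,1]}}

```text
time: 10.85
ee_pos: [0.5163, 0.0605, 0.1074]
tcp_rot: [-180.0, -0.0, 111.9]
wrist_force: [1.9, -0.2, 0.5]
opening: 0.017
grasp_force: 78.2
```

Call:
{"op": "send_rows", "data": {"moves": [0.02,0,-0.12,0,0,0,1,0,0,-0.12,0,0,0,1,0,0,0,0,0,0,1]}}

```text
time: 11.22
ee_pos: [0.5168, 0.0602, 0.1013]
tcp_rot: [-180.0, 0.0, 111.9]
wrist_force: [0.5, -2.7, 0.4]
opening: 0.0169
grasp_force: 78.4
```

Call:
{"op": "send_rows", "data": {"moves": [0,-0.03,-0.12,0,0,0,1,0,0,-0.12,0,0,0,1,0,0,0,0,0,0,1]}}

```text
time: 11.6
ee_pos: [0.517, 0.0599, 0.0953]
tcp_rot: [-180.0, -0.0, 111.9]
wrist_force: [1.5, -0.0, -2.4]
opening: 0.017
grasp_force: 78.2
```

Call:
{"op": "send_rows", "data": {"moves": [0.02,0,-0.1,0,0,0,1,0,0,-0.1,0,0,0,1,0,0,0,0,0,0,1]}}

```text
time: 11.98
ee_pos: [0.5175, 0.0597, 0.09]
tcp_rot: [-180.0, -0.0, 111.9]
wrist_force: [1.4, 0.6, -1.7]
opening: 0.0169
grasp_force: 78.2
```

Call:
{"op": "send_rows", "data": {"moves": [0,0,-0.1,0,0,0,1,0,0,-0.1,0,0,0,1,0,0,0,0,0,0,1]}}

```text
time: 12.35
ee_pos: [0.5171, 0.0596, 0.085]
tcp_rot: [-179.9, -0.0, 111.9]
wrist_force: [0.4, -0.2, -0.6]
opening: 0.0174
grasp_force: 78.3
```

Call:
{"op": "send_rows", "data": {"moves": [0,0,-0.08,0,0,0,1,0,0,-0.04,0,0,0,1,0,0,0,0,0,0,1]}}

```text
time: 12.72
ee_pos: [0.5175, 0.0596, 0.0844]
tcp_rot: [179.9, 0.0, 111.9]
wrist_force: [-7.0, 0.0, 14.5]
opening: 0.0167
grasp_force: 80.8
```

Call:
{"op": "send_rows", "data": {"moves": [0,0,-0.04,0,0,0,1,0,0,-0.04,0,0,0,1,0,0,0,0,0,0,1]}}

```text
time: 13.1
ee_pos: [0.5176, 0.0596, 0.0844]
tcp_rot: [179.9, 0.0, 111.9]
wrist_force: [-13.9, -1.4, 30.1]
opening: 0.0169
grasp_force: 83.0
```

Call:
{"op": "send_rows", "data": {"moves": [0,0,0.12,0,0,0,1,0,0,0,0,0,0,1]}}

```text
time: 13.35
ee_pos: [0.5178, 0.0597, 0.0845]
tcp_rot: [179.9, 0.0, 111.9]
wrist_force: [-2.0, -0.5, 9.9]
opening: 0.017
grasp_force: 80.1
```

Run:
```python
from h import *
S=bot.camera("side")
cv2.imwrite("pics/s4.png",cv2.resize(S["color"][190:270,265:340,::-1],(560,597),interpolation=2))
o=bot.get_obs(); print(o["ee_pos"],o["wrist_force"],o["torque"])
```

```text
[0.5178 0.0597 0.0845] [-2.2123 -0.4095  9.8602] [-0.0483  0.5796  0.0246]
```

View pics/s4.png

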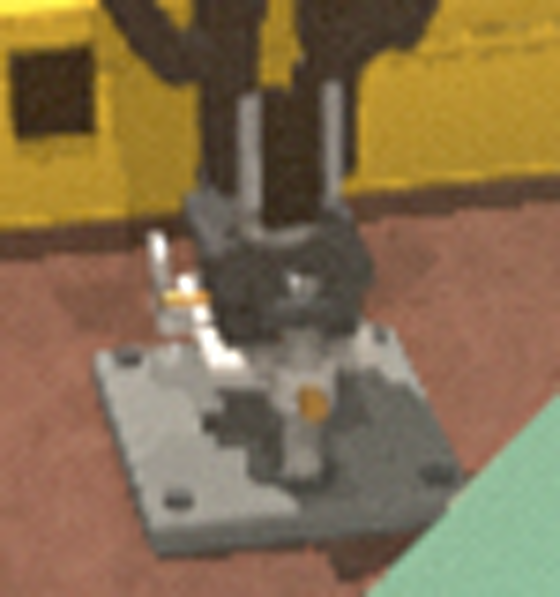

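The collar shows down on the head at (290,228). Raising in small steps to take up the free rise.

Call:
{"op": "send_rows", "data": {"moves": [0,0,0.06,0,0,0,1,0,0,0,0,0,0,1]}}

```text
time: 13.65
ee_pos: [0.5174, 0.0596, 0.0846]
tcp_rot: [-180.0, -0.0, 111.9]
wrist_force: [0.2, 1.0, -0.4]
opening: 0.0168
grasp_force: 78.6
```

Call:
{"op": "send_rows", "data": {"moves": [0,0,0.04,0,0,0,1,0,0,0,0,0,0,1]}}

```text
time: 13.9
ee_pos: [0.5175, 0.0596, 0.0859]
tcp_rot: [-180.0, -0.0, 111.9]
wrist_force: [0.1, 0.2, -0.7]
opening: 0.0166
grasp_force: 78.6
```

Call:
{"op": "send_rows", "data": {"moves": [0,0,0.04,0,0,0,1,0,0,0,0,0,0,1]}}

```text
time: 14.15
ee_pos: [0.5176, 0.0597, 0.0871]
tcp_rot: [180.0, 0.0, 111.9]
wrist_force: [-0.5, -0.8, -0.5]
opening: 0.017
grasp_force: 78.6
```

Call:
{"op": "send_rows", "data": {"moves": [0,0,0.04,0,0,0,1,0,0,0,0,0,0,1]}}

```text
time: 14.4
ee_pos: [0.5174, 0.0597, 0.0876]
tcp_rot: [-180.0, -0.0, 111.9]
wrist_force: [0.4, 0.3, -4.9]
opening: 0.0167
grasp_force: 78.1
```

Call:
{"op": "send_rows", "data": {"moves": [0,0,0.04,0,0,0,1,0,0,0,0,0,0,1]}}

```text
time: 14.65
ee_pos: [0.5173, 0.0596, 0.0884]
tcp_rot: [-179.9, -0.0, 111.9]
wrist_force: [2.6, 1.3, -10.6]
opening: 0.0165
grasp_force: 78.2
```

Call:
{"op": "send_rows", "data": {"moves": [0,0,0.03,0,0,0,1,0,0,0,0,0,0,1]}}

```text
time: 14.9
ee_pos: [0.5172, 0.0596, 0.0891]
tcp_rot: [-179.9, -0.0, 111.9]
wrist_force: [2.5, 0.7, -14.0]
opening: 0.0168
grasp_force: 78.2
```

Call:
{"op": "send_rows", "data": {"moves": [0,0,-0.01,0,0,0,1,0,0,0,0,0,0,1]}}

```text
time: 15.15
ee_pos: [0.5173, 0.0596, 0.0892]
tcp_rot: [-180.0, -0.0, 111.9]
wrist_force: [2.2, 1.4, -15.9]
opening: 0.0164
grasp_force: 78.2
```

Run:
```python
from h import *
F=[];Z=[]
for i in range(6):
    S=bot.camera("side"); o=bot.get_obs(); F.append(o["wrist_force"][2]);Z.append(o["ee_pos"][2])
print(np.array(F),np.array(Z),o["time"])
cv2.imwrite("pics/s5.png",cv2.resize(S["color"][205:250,275:320,::-1],(600,600),interpolation=2))
```

```text
[-15.2362 -16.0687 -15.7622 -16.2972 -16.8365 -16.3675] [0.0892 0.0892 0.0893 0.0893 0.0893 0.0893] 15.45
```

View pics/s5.png

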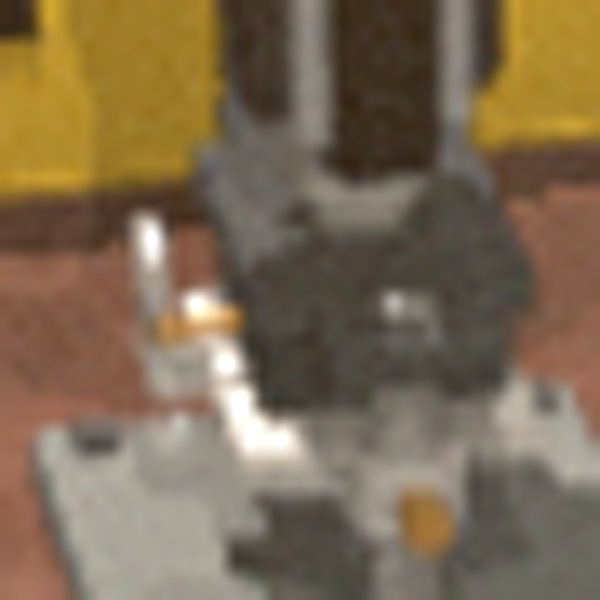

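Call:
{"op": "send_rows", "data": {"moves": [0,0,0,0,0,0,1,0,0,0,0,0,0,1,0,0,0,0,0,0,1,0,0,0,0,0,0,1,0,0,0,0,0,0,1,0,0,0,0,0,0,1,0,0,0,0,0,0,1,0,0,0,0,0,0,1]}}

```text
time: 16.45
ee_pos: [0.5174, 0.0596, 0.0895]
tcp_rot: [-180.0, -0.0, 111.9]
wrist_force: [1.0, -0.2, -17.1]
opening: 0.0167
grasp_force: 78.3
```

Force creeps up as the arm settles onto its command. Easing down 1 mm and watching it steady.

Call:
{"op": "send_rows", "data": {"moves": [0,0,-0.04,0,0,0,1,0,0,0,0,0,0,1,0,0,0,0,0,0,1]}}

```text
time: 16.82
ee_pos: [0.5175, 0.0597, 0.0888]
tcp_rot: [180.0, 0.0, 111.9]
wrist_force: [-2.0, -0.5, -12.9]
opening: 0.0173
grasp_force: 78.9
```

Call:
{"op": "send_rows", "data": {"moves": [0,0,0,0,0,0,1,0,0,0,0,0,0,1]}}

```text
time: 17.08
ee_pos: [0.5175, 0.0597, 0.0887]
tcp_rot: [180.0, 0.0, 111.9]
wrist_force: [-2.0, -0.6, -12.1]
opening: 0.0166
grasp_force: 79.0
```

P ≈ 11.5 to 12 N. Holding it steady.

Call:
{"op": "send_rows", "data": {"moves": [0,0,0,0,0,0,1,0,0,0,0,0,0,1,0,0,0,0,0,0,1,0,0,0,0,0,0,1]}}

```text
time: 17.58
ee_pos: [0.5175, 0.0597, 0.0886]
tcp_rot: [180.0, -0.0, 111.9]
wrist_force: [-3.0, -0.7, -11.8]
opening: 0.017
grasp_force: 79.1
```

Call:
{"op": "send_rows", "data": {"moves": [0,0,0,0,0,0,1,0,0,0,0,0,0,1,0,0,0,0,0,0,1,0,0,0,0,0,0,1,0,0,0,0,0,0,1,0,0,0,0,0,0,1]}}

```text
time: 18.32
ee_pos: [0.5175, 0.0597, 0.0886]
tcp_rot: [180.0, -0.0, 111.9]
wrist_force: [-2.1, -2.0, -11.6]
opening: 0.0171
grasp_force: 79.2
```

Call:
{"op": "send_rows", "data": {"moves": [0,0,0,0,0,0,1,0,0,0,0,0,0,1,0,0,0,0,0,0,1,0,0,0,0,0,0,1,0,0,0,0,0,0,1,0,0,0,0,0,0,1]}}

```text
time: 19.08
ee_pos: [0.5175, 0.0597, 0.0885]
tcp_rot: [180.0, 0.0, 111.9]
wrist_force: [-2.1, 0.2, -11.1]
opening: 0.0168
grasp_force: 79.2
```

Pull held at about 11 to 12 N for over 2 s. Lowering it to home.

Call:
{"op": "send_rows", "data": {"moves": [0,0,-0.06,0,0,0,1,0,0,-0.06,0,0,0,1,0,0,-0.06,0,0,0,1,0,0,-0.04,0,0,0,1,0,0,0,0,0,0,1]}}

```text
time: 19.7
ee_pos: [0.5183, 0.0598, 0.0845]
tcp_rot: [179.9, 0.0, 111.9]
wrist_force: [-2.5, -0.0, 6.7]
opening: 0.0166
grasp_force: 81.9
```

Call:
{"op": "send_rows", "data": {"moves": [0,0,0,0,0,0,0.3,0,0,0,0,0,0,0,0,0,0,0,0,0,-0.2,0,0,0,0,0,0,-0.2,0,0,0.3,0,0,0,-0.2,0,0,0.6,0,0,0,-0.2,0,0,0.8,0,0,0,-0.2,0,0,0.8,0,0,0,-0.2]}}

```text
time: 20.7
ee_pos: [0.5177, 0.0597, 0.1474]
tcp_rot: [179.9, 0.0, 111.9]
wrist_force: [0.5, 0.7, 0.3]
opening: 0.0514
grasp_force: 0.0
```

Call:
{"op": "send_rows", "data": {"moves": [-0.4,-0.4,0.8,0,0,0,-0.2,-0.8,-0.8,0.8,0,0,0,-0.2,-0.8,-0.8,0.6,0,0,0,-0.2,-0.8,-0.8,0,0,0,0,-0.2,-0.8,-0.8,0,0,0,0,-0.2,-0.8,-0.8,0,0,0,0,-0.2,0,0,0,0,0,0,-0.2]}}

```text
time: 21.58
ee_pos: [0.4069, -0.0512, 0.2021]
tcp_rot: [179.9, 0.1, 111.8]
wrist_force: [0.0, 0.4, -0.2]
opening: 0.0511
grasp_force: 0.0
```

Run:
```python
from h import *
S=bot.camera("side");T=bot.camera("top")
cv2.imwrite("pics/s6.png",np.hstack([cv2.resize(S["color"][195:265,270:335,::-1],(400,431),interpolation=2),cv2.resize(T["color"][225:295,220:285,::-1],(400,431),interpolation=2)]))
```

```text
(no output)
```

View pics/s6.png

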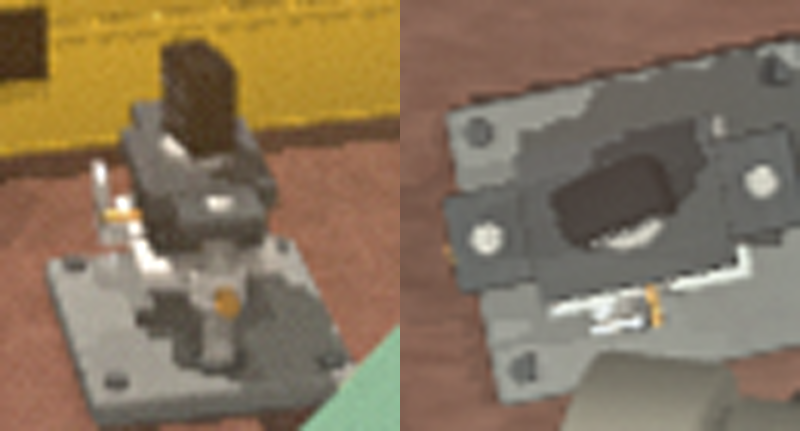

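The side crop shows the pin at (200,100) with its collar flat on the head. The top crop shows it centred in the socket, and the pointer is at rest. Handing in.

```bash
python3 -c "
from workcell import bot
print(bot.job_done())"
```

```text
the job is handed in; nothing more can be done
None
```

The black pin is home in the tester's socket and released; the catches held a steady pull of about 11–12 N for over 2 s, after the pull had briefly crept to about 16 N (above the 9–15 N band, below 20 N) before I eased it back.

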